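# Service the slide-out relay chassis on the welding bench

### The arm

A 7-joint arm with a two-finger parallel gripper is mounted at the origin on the work surface. World frame = base frame: x ahead of the robot, y to its left, z up, the work surface at z = 0. Lengths are in m, angles in degrees, forces in N, time in s.
With the tool pointing down it reaches from about 0.35 to 0.9 m from the base axis. Payload 7.2 kg.
Tool frame: the origin (TCP) lies at the very end of the fingers, on their centre line; the grasp point (between the pads) lies 19 mm behind it; z points along the fingers, y is the line along which they close (so a half turn about z gives the same grasp; the last joint's range is limited). The gripper opens to 88 mm and grips with 3 to 60 N. Pads are 20 mm wide; open, the fingers measure 115 mm over their backs; the gripper's body (75 mm by 178 mm) begins 61 mm behind the grasp point.
Start: joints at [62.556, 23.554, -0.728, 91.456, 0.321, 64.991, -4.71], TCP at [0.25, -0.573, 0.223] pointing down, gripper open.
Joint ranges: [-169.25, 169.25], [-16.82, 113.86], [-84.01, 82.57], [7.8, 145.47], [-59.2, 239.2], [7.22, 106.19], [-163.78, 163.78]. Speed limits (degrees/s): [136.94, 136.94, 172.46, 172.46, 180, 180, 180].

### API

Orientations are given as a 3x3 rotation matrix whose columns are the frame's x, y, z axes.
In Python, from workcell import bot gives the robot as it stands.
- The arm moves only by the shell command python3 -m jog 'ROWS' [OPENING] [FORCE]. ROWS is JSON, a list of rows, each a list of 6 numbers: the shift along the tool's x, y, z in mm, then the turn, a rotation vector about the tool's x, y, z in degrees. In form: [[x, y, z, wx, wy, wz], ...]. A call has 1 to 12 rows; each row is the pose to reach, as a shift and turn from the pose commanded when the call began, along the tool's axes at that moment; what a row does not reach only later rows make up. A row lasts 1/8 s, in which the tool goes at most 62.5 mm and 10.7 degrees, less where a joint would pass 70% of its speed; a pose out of reach is approached as far as the arm can. A call with a gripper value outside its range is refused whole. OPENING is the finger opening in mm, from 0 to 87.8, set as the call begins (- or left out, the last holds). The fingers move at their own pace and stop on an object; FORCE is the grip in N (left out, the last holds). Time passes only in rows, so rows that repeat a pose let the fingers close. It gives the time, the measured TCP pose, the force, the opening and the grip force at its end, in the units of the state.
- bot.get_state(): the state, without advancing time (a new reading comes with each control period).
- bot.grab_frame(name): name is "side" or "top" or "wrist"; returns the picture (480x640x3 uint8, blue, green, red); there is no depth.
- bot.camera_info(name): a dict with "vfov" (degrees; the focal length in pixels is half the picture's height over the tangent of half this angle, whatever the lens; pixels are square), "cx", "cy" (the principal point, pixels), "k1" (the pictures are not rectified: a ray, as slopes to the right and down, at radius r is drawn at 1 + k1 r^2 times it, then the intrinsics apply), "rvec" (rotation vector, rad) and "tvec" (3), from world to camera coordinates, as OpenCV has them; the wrist camera has in their place "mount" (4x4, takes a point from camera to tool coordinates, whose origin is the TCP and whose axes are the flange's). Camera axes: x right, y down, z forward; pixel columns grow to the right and rows downward; lengths in m; the calibration is good to about 2 mm. A picture is of the moment at which its call begins: read the wrist's pose just before it. camera_info takes no time and is no camera call.
- bot.job_done(): hands the job in; it is judged then, once.
The state is a dict: "time": time; "q": joint angles; "dq": joint speeds; "tau": joint torques, N m; "tool_pos": TCP position; "eef_rot": TCP orientation; "wrist_force": force on the tool from outside, world axes, zero at the start; "torque": the same for the moment, N m; "gripper_width": opening from 0.0 (shut) to 1.0 (fully open); "grip_force": force on a finger pad.
Only numpy, scipy, OpenCV 4.12 (cv2) and the standard library are available. Lean on these libraries where they do the work, as an engineer would, in place of code of your own. Each camera call takes 0.05 s, during which the arm holds its last target. There are 200 camera calls.

### The job

On the welding bench, pull the blue-fronted chassis out of its grey rack by its handle until the slides lock, and press each of the three orange relay modules all the way down into its socket. Then hold the yellow release tab down to free the lock and push the chassis fully home again, its front panel flush with the rack. Leave the other things on the bench where they are.

Things in the scene. Friction and masses are not known exactly. Their poses are not given: they have to be found in the camera images.
- rack: grey steel rack cabinet fixed to the bench, 300 mm deep, 300 mm wide, 116 mm high, open at the front, a small tin (64 mm across, 50 mm high) stuck on its top 150 mm behind the front edge. Origin: on the bench under the middle of its front edge; its x axis points into the rack, away from its open front (so the chassis comes out along -x), y to the left as seen looking into the rack, z up.
- chassis (a joint): how far the chassis is pulled out along the rack's -x, m: 0 = home, panel flush against the rack's front edge; it locks by itself at 0.136 and the end stop is at 0.140. It may start up to 20 mm ajar. Telescopic slides with about 2 N of friction, plus about 5 N more in the last 25 mm before it locks, while the catch rides over the rack's pin. Once locked it cannot go back in unless the release tab is held down. It stays where it is left.
- panel (a point): middle of the outer face of the chassis's blue front panel, 65 mm above the bench; moves with the chassis. Panel 290 mm wide, from 18 to 112 mm above the bench. The chassis behind it is an open-topped tray.
- handle (a point): middle of the steel bar handle on the panel: a round level bar 10 mm thick, 120 mm long along the rack's y, its axis 92 mm above the bench and 50 mm in front of the panel's face (45 mm clear behind the bar), a post to the panel at each end. 25 mm to the left of the panel's middle. Moves with the chassis.
- tab (a point): middle of the top of the yellow release tab, which sticks out of the panel 95 mm to the right of its middle: top 36 mm (out from the panel) x 40 mm (along the panel), 85 mm above the bench when up; this point lies 20 mm in front of the panel's face. Moves with the chassis and with its own travel.
- release (a joint): how far the release tab is pressed straight down, m: 0 = up, 0.010 = fully down. Springs up by itself; about 2 N to start, 7 N fully down. Pressed more than about 0.007 it frees the locked chassis, which must be moved in about 10 mm while it is still down; further in, the tab is no longer needed. The tab also dips by itself while the chassis comes out the last 25 mm, and springs up when the lock engages.
- left_top (a point): middle of the top of the left orange relay module, 40 x 40 mm on top. The three modules stand in black sockets in a row in the chassis, 70 mm apart along the rack's y, 74 mm behind the panel's face, left, middle, right as seen looking into the rack; they can be reached only with the chassis out. Top 89 mm above the bench when fully seated, up to 101 mm when proud.
- middle_top (a point): the same for the middle relay module
- right_top (a point): the same for the right relay module
- relay_left (a joint): how far the left relay module is pressed down into its socket, m: starts at 0 to 0.005, 0.012 = fully seated (hard stop, its orange cap on the socket). Slides stiffly with about 6 N and stays where it is left.
- relay_middle (a joint): how far the middle relay module is pressed down into its socket, m: starts at 0 to 0.005, 0.012 = fully seated (hard stop, its orange cap on the socket). Slides stiffly with about 6 N and stays where it is left.
- relay_right (a joint): how far the right relay module is pressed down into its socket, m: starts at 0 to 0.005, 0.012 = fully seated (hard stop, its orange cap on the socket). Slides stiffly with about 6 N and stays where it is left.
- spray_can: bystander: standing green-labelled can, 60 mm across, 140 mm high; origin: centre of its underside
- pliers_a: bystander: steel locking pliers lying flat, about 200 x 60 x 18 mm; origin at the underside near the pivot
- pliers_b: bystander: second, paler locking pliers lying flat, about 200 x 60 x 18 mm; origin at the underside near the pivot
- hammer: bystander: hammer lying flat; origin at the underside near its middle
- square_tube: bystander: off-cut of square steel tube lying flat, 160 x 30 x 30 mm; origin: centre of its underside
- parts_bin: bystander: open red bin with small steel parts, 160 x 110 x 75 mm; origin: centre of its underside

How it is judged:
By the outcome, as a careful person would: the job done as asked, in the order asked, and still so for the second after the job is handed in, with the robot touching nothing.
It also fails if it takes over 61 s, if anything falls off the work surface, if the arm or the gripper's body presses on something with over 40 N, if the wrist force passes 120 N, or if a joint passes its speed limit or range.

## Working session

There is one attempt and no reset: what is moved stays moved. The work goes in short steps, Python scripts to look and compute and a shell command to move; the robot and the scene stay as the last step left them, time stands still between calls to the robot, and variables do not carry over. Pictures are saved under pics/ and viewed, at most 10 in all, crops included, and the job is handed in when it is done.

```bash
mkdir -p pics; ls; python3 - <<'E'
from workcell import bot
import cv2
for n in("top","side"):
    cv2.imwrite(f"pics/{n}0.png",bot.grab_frame(n)); print(n,bot.camera_info(n))
print(bot.camera_info("wrist"))
s=bot.get_state();print(s)
E
```

```text
pics
top {'vfov': 57.997495611715024, 'cx': 312.9530514381107, 'cy': 242.17064778251486, 'k1': 0.032525776402273894, 'rvec': array([ 2.14252187, -2.13383459,  0.18909053]), 'tvec': array([0.03918601, 0.55569664, 1.14416031])}
side {'vfov': 57.434522726882676, 'cx': 316.7420733767284, 'cy': 238.11418677137445, 'k1': -0.08186038931974517, 'rvec': array([ 0.27585928, -2.69028308,  1.4144478 ]), 'tvec': array([0.52790257, 0.10764388, 1.16944815])}
{'vfov': 64.79365260486226, 'cx': 313.15260969083585, 'cy': 236.47301491632487, 'k1': -0.03712067266118466, 'mount': array([[ 9.95548073e-04, -9.57004518e-01, -2.90071303e-01,
         8.00125033e-02],
       [ 9.99999498e-01,  9.19556756e-04,  3.98273119e-04,
        -9.61334232e-05],
       [-1.14412148e-04, -2.90071554e-01,  9.57004953e-01,
        -1.62659124e-01],
       [ 0.00000000e+00,  0.00000000e+00,  0.00000000e+00,
         1.00000000e+00]])}
{'time': 0.1, 'q': array([62.55631543, 23.59618675, -0.72811525, 91.49727703,  0.320424  ,
       64.99106865, -4.71066111]), 'dq': array([ 0.0937057 , -0.08822983,  0.0126254 , -0.15659599, -0.04473052,
        0.01587089,  0.011397  ]), 'tau': array([ 2.46603558e-03, -5.89097035e+01,  6.43584430e-01, -2.91708237e+01,
       -5.37429890e-02,  1.44238304e-02,  8.25194752e-05]), 'tool_pos': array([ 0.2493669 , -0.57261215,  0.22189913]), 'eef_rot': array([[ 9.16808284e-01,  3.99327098e-01, -6.61942128e-04],
       [ 3.99327635e-01, -9.16807398e-01,  1.27868272e-03],
       [-9.62607784e-05, -1.43663870e-03, -9.99998963e-01]]), 'wrist_force': array([ 0.01809231,  0.38966551, -0.21803585]), 'torque': array([ 0.00726099,  0.00295414, -0.02821258]), 'grip_force': 0.0, 'gripper_width': 0.996410210278842}
```

View pics/top0.png

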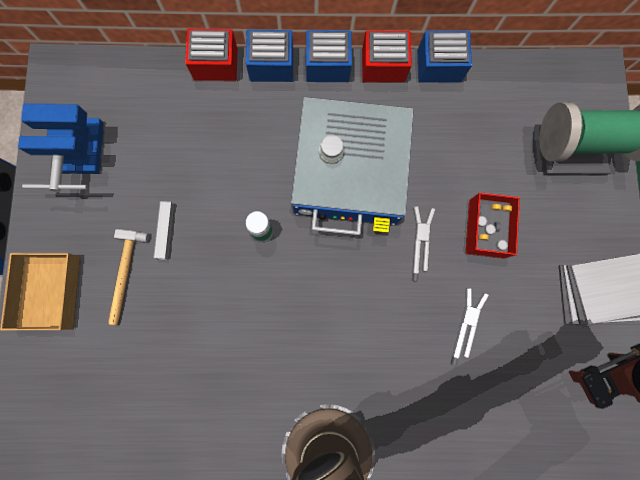

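View pics/side0.png

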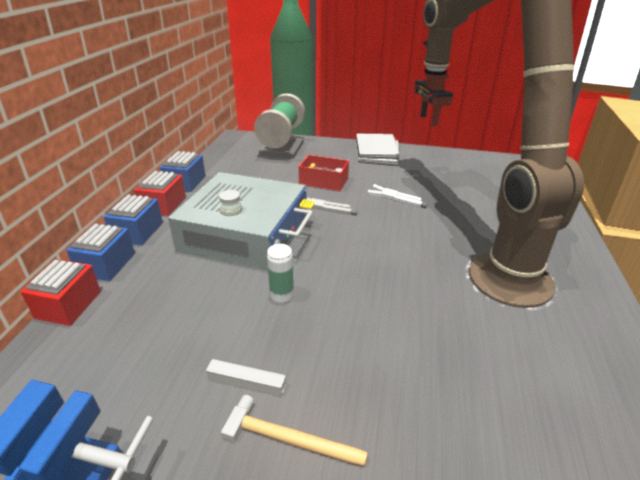

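The top view shows the rack roof with corners near (304,99), (413,108), (405,217) and (293,205). The handle runs from (315,230) to (360,235) and the tab is at (381,225). I'll enlarge that area to read it more closely.

```bash
cat > h.py <<'E'
import numpy as np, cv2
from workcell import bot
def K(i,h=480):
    f=h/2/np.tan(np.radians(i["vfov"])/2); return np.array([[f,0,i["cx"]],[0,f,i["cy"]],[0,0,1]])
def ext(i,s=None):   # world->cam R,t
    if "rvec" in i: return cv2.Rodrigues(i["rvec"])[0],np.array(i["tvec"])
    T=np.eye(4);T[:3,:3]=s["eef_rot"];T[:3,3]=s["tool_pos"]
    M=np.linalg.inv(T@i["mount"]); return M[:3,:3],M[:3,3]
def dist(i): return np.array([i["k1"],0,0,0,0])
def pix2w(name,uv,z,s=None):
    i=bot.camera_info(name);R,t=ext(i,s)
    n=cv2.undistortPoints(np.array([[uv]],float),K(i),dist(i))[0,0]
    d=R.T@np.array([*n,1]);c=-R.T@t
    return c+d*(z-c[2])/d[2]
def w2pix(name,P,s=None):
    i=bot.camera_info(name);R,t=ext(i,s)
    return cv2.projectPoints(np.array(P,float).reshape(-1,3),cv2.Rodrigues(R)[0],t,K(i),dist(i))[0].reshape(-1,2)
E
python3 - <<'E'
from h import *
im=cv2.imread("pics/top0.png")[90:250,280:440]
cv2.imwrite("pics/c1.png",cv2.resize(im,(600,600)[::1],interpolation=cv2.INTER_CUBIC))
for uv in [(304,99),(413,108),(405,217),(293,205)]: print(pix2w("top",uv,.116))
E
```

```text
[0.93988658 0.06778878 0.116     ]
[ 0.9154908  -0.22906964  0.116     ]
[ 0.61166116 -0.19829665  0.116     ]
[0.64239149 0.09471562 0.116     ]
```

View pics/c1.png

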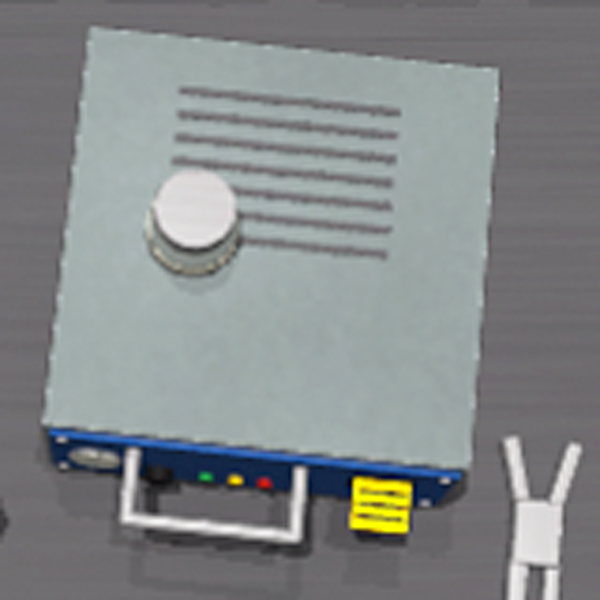

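The crop (3.75x, offset 280,90) shows roof corners at (92,27), (498,68), (468,468) and (45,425). The handle bar axis runs from (127,521) to (300,536), and the tab's top centre is at about (380,504).

```bash
python3 - <<'E'
from h import *
f=lambda u,v:(280+(u+.5)/3.75-.5,90+(v+.5)/3.75-.5)
C=[pix2w("top",f(*p),.116)[:2] for p in[(92,27),(498,68),(468,468),(45,425)]]
# rack frame corners (x,y): BL,BR,FR,FL
L=np.array([(.3,.15),(.3,-.15),(0,-.15),(0,.15)]);W=np.array(C)
lc,wc=L.mean(0),W.mean(0);A=(L-lc).T@(W-wc);th=np.arctan2(A[0,1]-A[1,0],A[0,0]+A[1,1])
R=np.array([[np.cos(th),-np.sin(th)],[np.sin(th),np.cos(th)]]);o=wc-R@lc
print("yaw",np.degrees(th),"origin",o,"res",(W-(L@R.T+o)).round(4).tolist())
rk=lambda p:R.T@(p[:2]-o)
for n,p,z in[("hl",(127,521),.092),("hr",(300,536),.092),("tab",(380,504),.085)]:
    w=pix2w("top",f(*p),z);print(n,w,"rack",rk(w))
for n,p in [("handle",(-.05,.025)),("tab",(-.02,-.095))]: print(n,R@p+o)
E
```

```text
yaw -5.817832002288546 origin [ 0.63296071 -0.04950707] res [[-0.0004, -0.0019], [-0.0, 0.0016], [0.0008, 0.0017], [-0.0003, -0.0014]]
hl [0.5844952  0.04051305 0.092     ] rack [-0.05734085  0.08464369]
hr [ 0.57428875 -0.08198651  0.092     ] rack [-0.05507744 -0.03825948]
tab [ 0.59919587 -0.14033355  0.085     ] rack [-0.02438422 -0.09378126]
handle [ 0.5857524  -0.01956754]
tab [ 0.60343396 -0.14199043]
```

The pose fits the given sizes to about 2 mm: yaw -5.8°, origin (0.633, -0.0495), chassis about 5 mm ajar. Next I'll hover over the handle with the fingers along the rack's x and opening 44 mm.

```bash
python3 -m jog '[[22,-16,1,0,0,-3],[65,-47,2,0,0,-8],[113,-81,4,0,0,-13],[161,-115,6,0,0,-19],[209,-150,8,0,0,-25],[257,-184,10,0,0,-31],[305,-218,12,0,0,-37],[353,-253,14,0,0,-43],[401,-287,16,0,0,-48],[449,-321,18,0,0,-53],[497,-356,20,0,0,-58],[523,-375,22,0,0,-60.7]]' 44 20
python3 -m jog '[[0,0,0,0,0,0],[0,0,0,0,0,0]]'
cat >> h.py <<'E'
TH=np.radians(-5.8);RR=np.array([[np.cos(TH),-np.sin(TH)],[np.sin(TH),np.cos(TH)]]);O=np.array([.63296,-.04951])
def r2w(x,y,z): return np.array([*(RR@[x,y]+O),z])
def go(P,yaw=-5.8):
    s=bot.get_state();R=s["eef_rot"];d=R.T@(np.array(P)-s["tool_pos"])*1000
    y=np.degrees(np.arctan2(R[1,1],R[0,1]))
    r=RR.T@(s["tool_pos"][:2]-O)*1000
    print("t",s["time"],"tool",s["tool_pos"].round(4),"rack",r.round(1),"d_mm",d.round(1),"wz",round(-(yaw-y),2),"F",s["wrist_force"].round(1),"tilt",R[:,2].round(4))
E
python3 - <<'E'
from h import *
go(r2w(-.0565,.025,.073))
s=bot.get_state();cv2.imwrite("pics/w1.png",bot.grab_frame("wrist"))
E
```

```text
time: 1.6
tool_pos: [0.5801, -0.0167, 0.2003]
eef_rot: [[0.095, 0.995, -0.0], [0.995, -0.095, 0.001], [0.001, -0.0, -1.0]]
wrist_force: [0.0, -1.2, 0.0]
gripper_width: 0.503
grip_force: 0.0
time: 1.85
tool_pos: [0.5788, -0.0214, 0.2002]
eef_rot: [[0.102, 0.995, -0.001], [0.995, -0.102, -0.001], [-0.001, -0.001, -1.0]]
wrist_force: [-0.8, 0.1, -0.7]
gripper_width: 0.507
grip_force: 0.0
t 1.85 tool [ 0.5788 -0.0214  0.2002] rack [-56.8  22.5] d_mm [  2.6   0.4 127.2] wz -0.03 F [-0.8  0.1 -0.7] tilt [-1.2e-03 -7.0e-04 -1.0e+00]
```

View pics/w1.png

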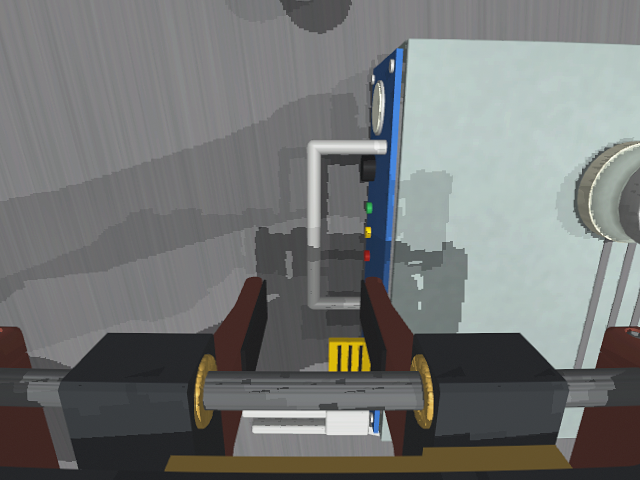

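The wrist view shows the bar axis at u≈314, from v≈147 to 303. The fingers straddle it at u≈250 and 372, and it's parallel to the pads. I'll check those numbers, then descend.

```bash
python3 - <<'E'
from h import *
s=bot.get_state()
for uv in[(314,148),(314,300)]:
    w=pix2w("wrist",uv,.092,s);print(w,RR.T@(w[:2]-O))
E
python3 -m jog '[[1,0,15,0,0,0],[2,0,40,0,0,0],[2,0,65,0,0,0],[2,0,90,0,0,0],[2,0,110,0,0,0],[2,0,122,0,0,0],[2,0,127,0,0,0],[2,0,127,0,0,0]]' 44 25
python3 -m jog '[[0,0,0,0,0,0],[0,0,0,0,0,0],[0,0,0,0,0,0],[0,0,0,0,0,0],[0,0,0,0,0,0]]' 0 25
```

```text
[0.58584196 0.04019168 0.092     ] [-0.05594175  0.0844809 ]
[ 0.57401241 -0.07644238  0.092     ] [-0.05592413 -0.03275153]
time: 2.9
tool_pos: [0.5795, -0.0185, 0.0737]
eef_rot: [[0.101, 0.995, 0.0], [0.995, -0.101, -0.0], [-0.0, 0.0, -1.0]]
wrist_force: [0.2, -1.0, 0.9]
gripper_width: 0.5
grip_force: 0.0
time: 3.52
tool_pos: [0.5795, -0.0184, 0.0738]
eef_rot: [[0.1, 0.995, 0.0], [0.995, -0.1, -0.0], [-0.0, 0.0, -1.0]]
wrist_force: [-1.7, -0.2, 2.2]
gripper_width: 0.106
grip_force: 25.0
```

The handle is gripped at an opening of about 9.3 mm. Now I'll pull along -y.

```bash
python3 -m jog '[[0,-4,0,0,0,0],[0,-18,0,0,0,0],[0,-34,0,0,0,0],[0,-50,0,0,0,0],[0,-66,0,0,0,0],[0,-82,0,0,0,0],[0,-96,0,0,0,0],[0,-108,0,0,0,0],[0,-118,0,0,0,0],[0,-126,0,0,0,0],[0,-131,0,0,0,0],[0,-132,0,0,0,0]]'
python3 - <<'E'
from h import *
go(r2w(-.187,.025,.073))
E
```

```text
time: 5.03
tool_pos: [0.4476, -0.0047, 0.0737]
eef_rot: [[0.1, 0.995, -0.0], [0.995, -0.1, 0.0], [0.0, -0.0, -1.0]]
wrist_force: [-0.1, 3.9, 3.2]
gripper_width: 0.106
grip_force: 25.0
t 5.025 tool [ 0.4476 -0.0047  0.0737] rack [-188.9   25.8] d_mm [-0.8  1.9  0.7] wz 0.05 F [-0.1  3.9  3.2] tilt [-5.e-04  2.e-04 -1.e+00]
```

The tool is at rack x -189 and the force has dropped. To test the lock I'll push back gently.

```bash
python3 -m jog '[[0,2,0,0,0,0],[0,4,0,0,0,0],[0,5,0,0,0,0],[0,5,0,0,0,0]]'
python3 - <<'E'
from h import *
go(r2w(-.186,.025,.073))
E
```

```text
time: 5.52
tool_pos: [0.4469, -0.0047, 0.0735]
eef_rot: [[0.099, 0.995, -0.012], [0.995, -0.099, -0.001], [-0.003, -0.011, -1.0]]
wrist_force: [-19.9, 6.4, 28.4]
gripper_width: 0.105
grip_force: 25.0
t 5.525 tool [ 0.4469 -0.0047  0.0735] rack [-189.6   25.8] d_mm [-0.8  3.6  0.4] wz 0.1 F [-19.9   6.4  28.4] tilt [-0.0115 -0.0014 -0.9999]
```

It's locked: 20 N of resistance and no motion. I'll relax, open the fingers, and rise.

```bash
python3 -m jog '[[0,-5,0,0,0,0],[0,-5,0,0,0,0]]'
python3 -m jog '[[0,0,0,0,0,0],[0,0,0,0,0,0],[0,0,0,0,0,0]]' 40
python3 -m jog '[[0,0,15,0,0,0],[0,0,-20,0,0,0],[0,0,-50,0,0,0],[0,20,-85,0,0,0],[0,40,-120,0,0,0],[0,60,-130,0,0,0],[0,60,-130,0,0,0],[0,60,-130,0,0,0],[0,60,-130,0,0,0]]' 40 | head -0
python3 - <<'E'
from h import *
go(r2w(-.065,.07,.15))
cv2.imwrite("pics/w2.png",bot.grab_frame("wrist"))
t=bot.grab_frame("top");cv2.imwrite("pics/t2.png",t)
E
```

```text
time: 5.78
tool_pos: [0.4459, -0.0046, 0.0736]
eef_rot: [[0.1, 0.995, -0.004], [0.995, -0.1, -0.0], [-0.001, -0.004, -1.0]]
wrist_force: [-4.7, 4.2, 9.8]
gripper_width: 0.105
grip_force: 25.0
time: 6.15
tool_pos: [0.4479, -0.0054, 0.0735]
eef_rot: [[0.101, 0.995, -0.001], [0.995, -0.101, -0.0], [-0.0, -0.001, -1.0]]
wrist_force: [-0.2, 0.4, -0.3]
gripper_width: 0.409
grip_force: 0.0
t 7.275 tool [ 0.5067 -0.0111  0.2026] rack [-129.5   25.5] d_mm [44.5 64.7 52.4] wz 0.05 F [ 0.  -0.7 -0.1] tilt [-2.e-03 -1.e-04 -1.e+00]Exception ignored on flushing sys.stdout:
BrokenPipeError: [Errno 32] Broken pipe
```

View pics/w2.png

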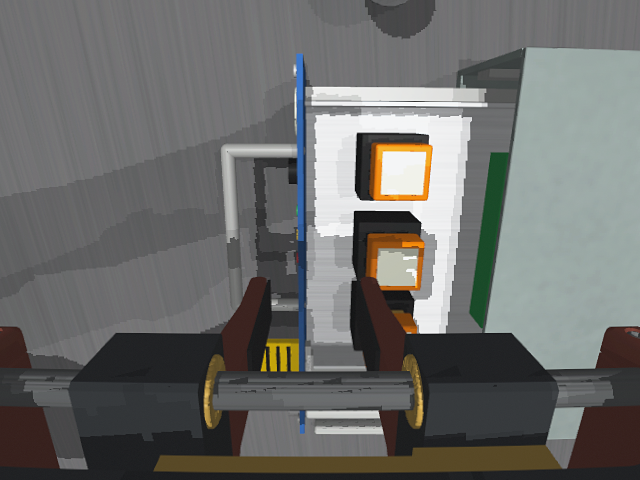

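The wrist view shows the chassis locked out, the left module's top centred at about (403,172) and the middle one at about (396,262). The right module is partly hidden behind a finger.

```bash
python3 - <<'E'
from h import *
s=bot.get_state()
for uv in[(403,172),(396,262)]:
  for z in(.096,.101):
    w=pix2w("wrist",uv,z,s);print(uv,z,w.round(4),RR.T@(w[:2]-O))
print(w2pix("top",[r2w(-.063,y,.098) for y in(.07,0,-.07)]+[r2w(-.159,-.095,.085)]))
t=cv2.imread("pics/t2.png")[180:300,280:430];cv2.imwrite("pics/c2.png",cv2.resize(t,(750,600),interpolation=cv2.INTER_CUBIC))
E
```

```text
(403, 172) 0.096 [0.5754 0.0284 0.096 ] [-0.06514291  0.07167968]
(403, 172) 0.101 [0.5743 0.0291 0.101 ] [-0.06632326  0.07230722]
(396, 262) 0.096 [ 0.5679 -0.0394  0.096 ] [-0.06571834  0.00346255]
(396, 262) 0.101 [ 0.567  -0.0374  0.101 ] [-0.06688802  0.00535458]
[[318.82257485 230.79609389]
 [345.20521057 233.55803241]
 [371.63729572 236.3222191 ]
 [377.43233483 273.93600018]]
```

View pics/c2.png

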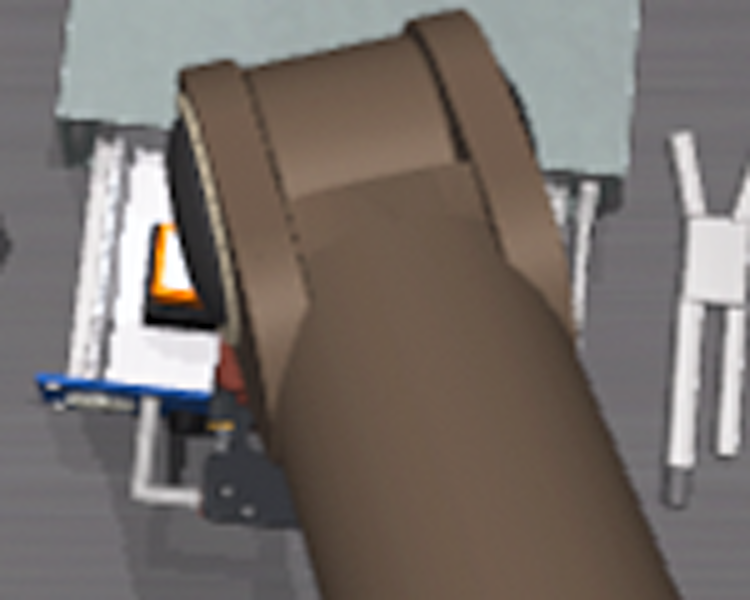

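The modules sit at rack x ≈ -0.065 and y ≈ 0.0715, 0.0015, -0.0685. I'll close the fingers and press the left one.

```bash
python3 -m jog '[[5,7,3,0,0,0],[15,22,12,0,0,0],[28,40,28,0,0,0],[38,55,46,0,0,0],[44,62,62,0,0,0],[46,64,72,0,0,0],[46,64,83,0,0,0],[46,64,94,0,0,0],[46,64,102,0,0,0],[46,64,108,0,0,0],[46,64,113,0,0,0],[46,64,116,0,0,0]]' 0 20
python3 -m jog '[[0,0,0,0,0,0],[0,0,0,0,0,0]]'
```

```text
time: 8.88
tool_pos: [0.5765, 0.0279, 0.0891]
eef_rot: [[0.101, 0.995, 0.001], [0.995, -0.101, -0.001], [-0.001, 0.001, -1.0]]
wrist_force: [-9.3, -1.8, 30.0]
gripper_width: 0.005
grip_force: 15.3
time: 9.12
tool_pos: [0.5764, 0.0279, 0.0893]
eef_rot: [[0.101, 0.995, 0.001], [0.995, -0.101, -0.001], [-0.001, 0.001, -1.0]]
wrist_force: [-4.6, -1.0, 13.3]
gripper_width: 0.009
grip_force: 6.8
```

It's seated, bottoming at z = 0.089 with 13–30 N. On to the middle one.

```bash
python3 -m jog '[[0,0,-15,0,0,0],[-5,0,-32,0,0,0],[-25,0,-32,0,0,0],[-45,0,-32,0,0,0],[-62,0,-32,0,0,0],[-70,0,-30,0,0,0],[-70,0,-20,0,0,0],[-70,0,-12,0,0,0],[-70,0,-6,0,0,0],[-70,0,-2,0,0,0],[-70,0,1,0,0,0],[-70,0,1,0,0,0]]'
python3 -m jog '[[0,0,0,0,0,0],[0,0,0,0,0,0]]'
python3 -m jog '[[0,0,-15,0,0,0],[-5,0,-32,0,0,0],[-25,0,-32,0,0,0],[-45,0,-32,0,0,0],[-62,0,-32,0,0,0],[-70,0,-30,0,0,0],[-70,0,-20,0,0,0],[-70,0,-12,0,0,0],[-70,0,-6,0,0,0],[-70,0,-2,0,0,0],[-70,0,1,0,0,0],[-70,0,1,0,0,0]]'
python3 -m jog '[[0,0,0,0,0,0],[0,0,0,0,0,0]]'
```

```text
time: 10.62
tool_pos: [0.5696, -0.0408, 0.0891]
eef_rot: [[0.099, 0.995, 0.001], [0.995, -0.099, -0.001], [-0.001, 0.001, -1.0]]
wrist_force: [-8.7, -0.5, 26.5]
gripper_width: 0.004
grip_force: 13.4
time: 10.88
tool_pos: [0.5696, -0.0408, 0.0891]
eef_rot: [[0.099, 0.995, 0.001], [0.995, -0.099, -0.001], [-0.001, 0.001, -1.0]]
wrist_force: [-8.6, -1.3, 27.0]
gripper_width: 0.008
grip_force: 13.3
time: 12.38
tool_pos: [0.5628, -0.1106, 0.089]
eef_rot: [[0.099, 0.995, 0.002], [0.995, -0.099, -0.002], [-0.002, 0.002, -1.0]]
wrist_force: [-10.9, -1.4, 35.0]
gripper_width: 0.003
grip_force: 17.4
time: 12.62
tool_pos: [0.5628, -0.1107, 0.089]
eef_rot: [[0.099, 0.995, 0.002], [0.995, -0.099, -0.002], [-0.002, 0.002, -1.0]]
wrist_force: [-11.0, -1.3, 34.7]
gripper_width: 0.007
grip_force: 17.2
```

All three bottomed at z = 0.089 with about 30 N. I'll rise and hover right of the tab to look at the tab and the modules.

```bash
python3 -m jog '[[0,0,-20,0,0,0],[0,0,-55,0,0,0],[-15,-15,-85,0,0,0],[-40,-40,-105,0,0,0],[-65,-62,-115,0,0,0],[-85,-80,-115,0,0,0],[-97,-90,-115,0,0,0],[-97,-90,-115,0,0,0],[-97,-90,-115,0,0,0]]' 
python3 - <<'E'
from h import *
go(r2w(-.155,-.094,.12))
s=bot.get_state();cv2.imwrite("pics/w3.png",bot.grab_frame("wrist"))
print(w2pix("wrist",[r2w(-.159,-.094,.085),r2w(-.139,-.094,.112),r2w(-.065,-.07,.089),r2w(-.065,0,.089)],s))
E
```

```text
time: 13.75
tool_pos: [0.4636, -0.1975, 0.2004]
eef_rot: [[0.099, 0.995, 0.0], [0.995, -0.099, 0.001], [0.001, 0.0, -1.0]]
wrist_force: [0.4, 0.3, 0.4]
gripper_width: 0.005
grip_force: 0.0
t 13.75 tool [ 0.4636 -0.1975  0.2004] rack [-153.5 -164.3] d_mm [70.3 -1.4 80.5] wz 0.12 F [0.4 0.3 0.4] tilt [ 3.e-04  7.e-04 -1.e+00]
[[305.41859545 136.37735992]
 [335.63230965 137.96465428]
 [441.61623943 101.66528702]
 [451.08559711 -12.03797748]]
```

View pics/w3.png

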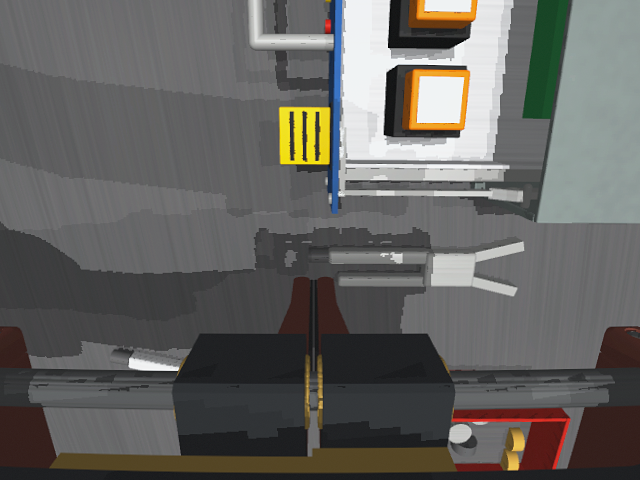

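The tab is centred at (305,136), exactly as predicted, and the panel's top edge is at u≈335. I'll press the tab with the closed fingertips 3 mm clear of the panel.

```bash
python3 -m jog '[[6,0,0,0,0,0],[25,-1,15,0,0,0],[48,-3,40,0,0,0],[64,-4,62,0,0,0],[70,-4,80,0,0,0],[70,-4,95,0,0,0],[70,-4,106,0,0,0],[70,-4,114,0,0,0],[70,-4,120,0,0,0],[70,-4,124,0,0,0],[70,-4,126,0,0,0],[70,-4,126,0,0,0]]' 
python3 - <<'E'
from h import *
go(r2w(-.155,-.094,.0745))
E
```

```text
time: 15.3
tool_pos: [0.4666, -0.1289, 0.0754]
eef_rot: [[0.101, 0.995, 0.002], [0.995, -0.101, -0.001], [-0.001, 0.002, -1.0]]
wrist_force: [-1.9, -0.5, 6.0]
gripper_width: 0.005
grip_force: 3.2
t 15.3 tool [ 0.4666 -0.1289  0.0754] rack [-157.5  -95.8] d_mm [1.8 2.5 0.9] wz 0.02 F [-1.9 -0.5  6. ] tilt [ 1.6e-03 -7.0e-04 -1.0e+00]
```

The tab is down about 9.6 mm at 6 N. Pressing 1 mm more while pushing in.

```bash
python3 -m jog '[[0,0,1,0,0,0],[0,2,1,0,0,0],[0,5,1,0,0,0],[0,8,1,0,0,0],[0,12,1,0,0,0],[0,16,1,0,0,0],[0,21,1,0,0,0],[0,27,1,0,0,0],[0,33,1,0,0,0],[0,40,1,0,0,0]]' 
python3 - <<'E'
from h import *
go(r2w(-.155,-.094,.0745))
E
```

```text
time: 16.55
tool_pos: [0.507, -0.1331, 0.0752]
eef_rot: [[0.101, 0.995, 0.003], [0.995, -0.101, -0.001], [-0.001, 0.003, -1.0]]
wrist_force: [-1.4, -0.4, 12.7]
gripper_width: 0.006
grip_force: 6.5
t 16.55 tool [ 0.507  -0.1331  0.0752] rack [-116.9  -95.9] d_mm [  1.9 -38.1   0.6] wz 0.01 F [-1.4 -0.4 12.7] tilt [ 0.0025 -0.0013 -1.    ]
```

It's freed: 40 mm of travel with almost no resistance. Continuing towards home.

```bash
python3 -m jog '[[0,7,0,0,0,0],[0,16,0,0,0,0],[0,26,0,0,0,0],[0,36,0,0,0,0],[0,46,0,0,0,0],[0,56,0,0,0,0],[0,65,0,0,0,0],[0,73,0,0,0,0],[0,80,0,0,0,0],[0,85,0,0,0,0],[0,88,0,0,0,0],[0,90,0,0,0,0]]' 
python3 -m jog '[[0,2,0,0,0,0],[0,4,0,0,0,0],[0,5,0,0,0,0],[0,5,0,0,0,0]]' 
python3 - <<'E'
from h import *
go(r2w(-.017,-.094,.0745))
E
```

```text
time: 18.05
tool_pos: [0.5964, -0.1424, 0.0753]
eef_rot: [[0.101, 0.995, 0.003], [0.995, -0.101, -0.001], [-0.001, 0.003, -1.0]]
wrist_force: [-2.4, -0.4, 11.3]
gripper_width: 0.005
grip_force: 5.5
time: 18.55
tool_pos: [0.6011, -0.1428, 0.0753]
eef_rot: [[0.101, 0.995, 0.002], [0.995, -0.101, -0.001], [-0.001, 0.002, -1.0]]
wrist_force: [-2.7, -0.7, 9.9]
gripper_width: 0.009
grip_force: 5.6
t 18.55 tool [ 0.6011 -0.1428  0.0753] rack [-22.2 -96.1] d_mm [2.1 5.2 0.8] wz -0.0 F [-2.7 -0.7  9.9] tilt [ 0.0022 -0.0013 -1.    ]
```

```bash
python3 -m jog '[[0,1,0,0,0,0],[0,2,0,0,0,0],[0,3,0,0,0,0],[0,4,0,0,0,0],[0,5,0,0,0,0],[0,5,0,0,0,0]]' 
python3 - <<'E'
from h import *
go(r2w(-.017,-.094,.0745))
E
```

```text
time: 19.3
tool_pos: [0.6018, -0.143, 0.075]
eef_rot: [[0.101, 0.995, -0.006], [0.995, -0.101, -0.001], [-0.002, -0.006, -1.0]]
wrist_force: [-15.7, 1.3, 22.8]
gripper_width: 0.005
grip_force: 11.3
t 19.3 tool [ 0.6018 -0.143   0.075 ] rack [-21.5 -96.2] d_mm [2.2 4.5 0.5] wz -0.01 F [-15.7   1.3  22.8] tilt [-0.0063 -0.0013 -1.    ]
```

It stopped hard after 136 mm of travel, so it should be home. I'll lift off the tab, then press directly on the panel above it to make sure it's flush.

```bash
python3 -m jog '[[0,0,-3,0,0,0],[0,0,-8,0,0,0],[0,0,-14,0,0,0],[0,0,-20,0,0,0],[0,1,-20,0,0,0],[0,2,-20,0,0,0],[0,3,-20,0,0,0],[0,3,-20,0,0,0]]' 
python3 - <<'E'
from h import *
go(r2w(-.017,-.094,.0745))
E
```

```text
time: 20.3
tool_pos: [0.6081, -0.1428, 0.0934]
eef_rot: [[0.1, 0.995, -0.0], [0.995, -0.1, 0.0], [0.0, -0.0, -1.0]]
wrist_force: [0.1, -0.3, -0.3]
gripper_width: 0.007
grip_force: 0.0
t 20.3 tool [ 0.6081 -0.1428  0.0934] rack [-15.3 -95.3] d_mm [ 1.3 -1.7 18.9] wz 0.04 F [ 0.1 -0.3 -0.3] tilt [-3.e-04  1.e-04 -1.e+00]
```

```bash
python3 -m jog '[[0,1,0,0,0,0],[0,2,0,0,0,0],[0,3,0,0,0,0],[0,4,0,0,0,0],[0,5,0,0,0,0],[0,6,0,0,0,0],[0,6,0,0,0,0]]' 
python3 - <<'E'
from h import *
go(r2w(-.017,-.094,.0745))
E
```

```text
time: 21.18
tool_pos: [0.609, -0.143, 0.0934]
eef_rot: [[0.101, 0.995, -0.01], [0.995, -0.101, 0.0], [-0.001, -0.01, -1.0]]
wrist_force: [-18.7, 2.7, 15.3]
gripper_width: 0.003
grip_force: 9.9
t 21.175 tool [ 0.609  -0.143   0.0934] rack [-14.4 -95.4] d_mm [ 1.4 -2.4 19. ] wz 0.03 F [-18.7   2.7  15.3] tilt [-1.040e-02  1.000e-04 -9.999e-01]
```

The panel is hard against its stop at 19 N. Backing off, rising and retreating to look.

```bash
python3 -m jog '[[0,-4,0,0,0,0],[0,-8,0,0,0,0],[0,-12,-5,0,0,0],[0,-25,-40,0,0,0],[-20,-45,-85,0,0,0],[-60,-65,-115,0,0,0],[-110,-90,-125,0,0,0],[-165,-110,-125,0,0,0],[-215,-130,-125,0,0,0],[-240,-140,-125,0,0,0],[-240,-140,-125,0,0,0],[-240,-140,-125,0,0,0]]' 
python3 - <<'E'
from h import *
a=bot.grab_frame("top")[90:250,280:440];b=bot.grab_frame("side")[160:260,160:360]
r=lambda i,w,h:cv2.resize(i,(w,h),interpolation=cv2.INTER_CUBIC)
cv2.imwrite("pics/f.png",np.hstack([r(a,400,400),r(b,400,200).repeat(2,0)]))
cv2.imwrite("pics/topf.png",bot.grab_frame("top"))
E
```

```text
time: 22.68
tool_pos: [0.4516, -0.3669, 0.2189]
eef_rot: [[0.099, 0.995, 0.001], [0.995, -0.099, 0.0], [0.001, 0.001, -1.0]]
wrist_force: [0.7, -0.1, 0.9]
gripper_width: 0.005
grip_force: 0.0
```

View pics/f.png

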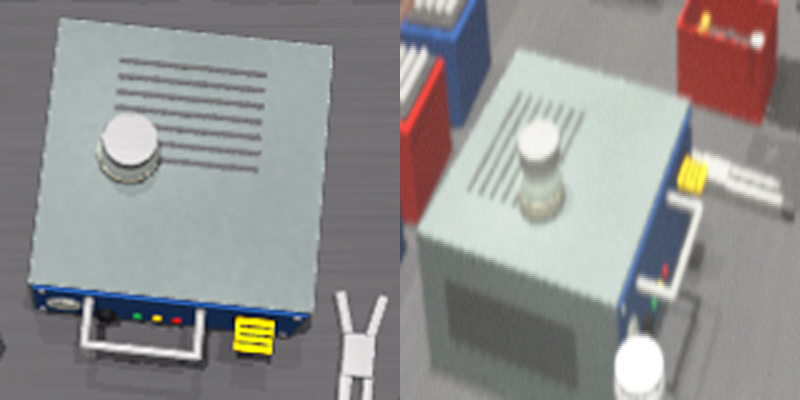

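View pics/topf.png

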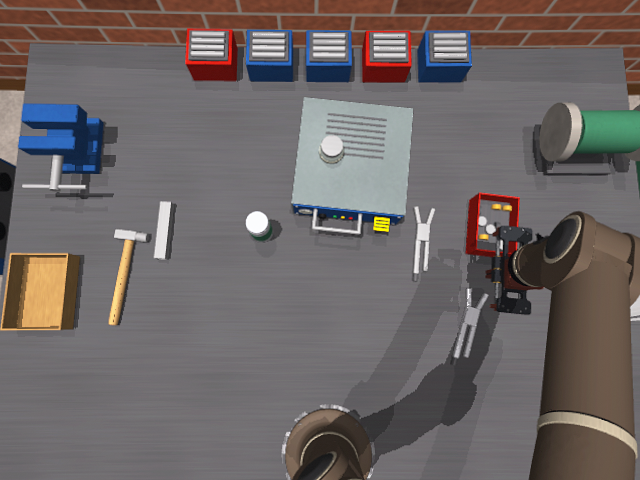

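The chassis is home, with the panel flush against the roof's front edge (handle at (337,230), tab up at (381,224)). The bystanders haven't moved.

```bash
python3 -c "
from workcell import bot
print(bot.job_done())"
```

```text
the job is handed in; nothing more can be done
None
```

I pulled the chassis out until it locked, pressed all three relays down to their hard stops, then released the lock and pushed the chassis home with its panel flush; nothing else on the bench moved, and I handed the job in at about 23 s.

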